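Blow the hair off the trimmer with the counter air gun

TASK

Blow the trimmer clean with the fixed air gun: pull the slide valve's knob all the way out until it clicks into its open detent, then squeeze the gun's trigger fully against its spring, keep it squeezed for at least one second and let it spring back. Only after the trigger is released, push the valve knob fully home again. Do not press the trigger unless the valve is fully open, and leave the trimmer in its rest and the tin, brush and bottle where they are.

Things in the scene. Friction and masses are not known exactly. Their poses are not given: they have to be found in the camera images.
- valve: Fixed aluminium slide-valve block, 90 (x) x 80 (y) mm, top 85 mm, flat gauge on top to 94 mm. Origin: centre of its underside on the counter, z up. Its front face (local x = -45 mm) carries the pull knob; the stem runs along local x, 58 mm high, through a fixed gland 22 mm wide and 16 mm long. Stands left or right of the gun, at some yaw.
- valve_knob (a joint): Travel of the pull knob along the valve's local -x, m: 0 = fully home (shut; knob's back 4 mm off the gland), 0.030 = fully out (open). A spring detent holds it at both ends: about 5 N to leave either end; past halfway it snaps on to the other end by itself.
- knob_grip (a point): Centre of the black round pull knob: a disc 32 mm across, 18 mm thick along the pull (valve's local x), on a 12 mm steel stem. Height 58 mm; 74 mm in front (local -x) of the valve's origin when home, 104 mm when out. Moves with the knob.
- gun: Fixed steel base plate (x -70 to 225, y +-45, 8 mm thick) with a pistol air gun clamped head down. Origin: under the grip, on the counter, z up. Grip stands straight up over it: 28 (x) x 26 (y) mm, top 135 mm. Barrel along local x, top 59 mm high, nozzle tip at x = 88 pointing +x at the trimmer, which lies in a rubber rest (x 125 to 215, floor 30 mm, cheeks 39 mm high).
- trigger (a joint): Trigger angle, rad: 0 = released, 0.25 = fully squeezed (stop). Hinged at gun's local x = 26 mm, 60 mm high, about local y; its upper end swings towards the grip. A spring returns it (about 3 N to start, 8 N to hold, near its upper end). Fully squeezed it stands upright with its front face at local x = 30 mm.
- trigger_pad (a point): On the front (gun's local +x) face of the trigger, 45 mm up from its hinge, about 103 mm high. The trigger is a steel blade 18 mm wide (y), 8 mm thick, upper end 119 mm high; released, it leans away from the grip by 0.25 rad and its front reaches local x = 45 mm.
- grip_back (a point): Middle of the fixed grip's rear face (gun's local x = -14 mm), 105 mm high. Grip and trigger together measure 59 mm along the gun's local x when released, 44 mm when squeezed.
- trimmer: Loose silver beard trimmer lying in the rubber rest of the gun's stand, 150 x 38 x 30 mm, cutter head towards the nozzle. Origin: centre of its underside, 30 mm above the counter. Leave it alone.
- tin: Closed round steel tin, 70 mm wide, 38 mm high, bystander. Origin: centre of its underside.
- brush: Black silicone palm brush, 85 x 50 x 35 mm, bristles down, bystander. Origin: centre of its underside.
- bottle: Brown bottle with a black cap, 48 mm wide, 115 mm high, bystander. Origin: centre of its underside.
Things that resemble listed ones, but are neither listed nor needed, are in the scene too. Several things look just like the valve: the one meant starts nearest to the robot's base.

How it is judged (in metres and radians):
On the way, in this order (a step that is already met when the one before it is completed fails the run):
1. the valve knob is pulled fully out and rests in its open detent (value of joint valve_knob above 0.027 m and value of joint trigger below 0.05 rad), for 0.2 s.
2. the trigger is squeezed fully for one second with the valve open (value of joint trigger above 0.2 rad and value of joint valve_knob above 0.027 m), for 1 s.
3. the trigger is released while the valve is still open (value of joint trigger below 0.04 rad and value of joint valve_knob above 0.025 m), for 0.1 s.
At the end, for the whole second after the job is handed in: The valve knob is home (within 3 mm), the trigger is released (under 0.04 rad), the trimmer lies still in its rest within 15 mm of where it began, and the tin, brush and bottle are within 20 mm of where they began (value of joint valve_knob below 0.003 m and value of joint trigger below 0.04 rad and z of trimmer in the frame of gun above 0.024 m and distance of trimmer from where it was at the start of the episode below 0.015 m and distance of each of tin, brush, bottle from where it was at the start of the episode below 0.02 m and linear speed of trimmer below 0.02 m/s); the robot touches nothing.
It fails at once if the trigger is pressed (over 0.10 rad) while the valve is not open (knob under 22 mm out) (value of joint trigger above 0.1 rad and value of joint valve_knob below 0.022 m).
It fails at once if the trimmer is knocked out of place (over 15 mm) (distance of trimmer from where it was at the start of the episode above 0.015 m).
It fails at once if the tin, brush or bottle is disturbed (over 20 mm) (distance of any of tin, brush, bottle from where it was at the start of the episode above 0.02 m).
It also fails if it takes over 59 s, if anything falls off the work surface, if the arm or the gripper's body presses on something with over 40 N, if the wrist force passes 120 N, or if a joint passes its speed limit or range.

ROBOT

A 6-joint arm with a two-finger parallel gripper is mounted at the origin on the work surface. World frame = base frame: x ahead of the robot, y to its left, z up, the work surface at z = 0. Lengths are in m, angles in degrees, forces in N, time in s.
With the tool pointing down it reaches from about 0.3 to 0.75 m from the base axis. Payload 8.5 kg.
Tool frame: the origin (TCP) lies between the finger pads; the fingertips stand 22 mm ahead of it and the grasp point (between the pads) lies 3 mm ahead of it (env.nose_length is the distance from the TCP to the fingertips, in m); z points along the fingers, x is the direction in which the jaws open and shut, and the axes are right-handed (so a half turn about z gives the same grasp; the last joint's range is limited). The gripper opens to 85 mm and grips with 20 to 120 N. Pads are 22 mm wide; open, the fingers measure 114 mm over their backs; the gripper's body (76 mm by 85 mm) begins 54 mm behind the grasp point. The pads swing forward as they close: fully open they stand 13 mm farther back than shut.
Start: joints at [-85.101, 21.807, 74.336, -0, 83.858, -12.336], TCP at [0.163, -0.525, 0.253] pointing down, gripper open.
Joint ranges: [-178.18, 178.18], [-50.72, 133.34], [12.68, 142.11], [-81.47, 261.47], [9.98, 163.14], [-165.26, 165.26]. Speed limits (degrees/s): [136.94, 136.94, 180, 180, 180, 180].

INTERFACE

Orientations are given as a 3x3 rotation matrix whose columns are the frame's x, y, z axes.
In Python, from rig import env gives the robot as it stands.
- The arm moves only by the tool arm_command, never from a script. Its argument "steps" is a list of rows, each an object with "delta_pos": the shift along the world's x, y, z in mm, a list of three; "dr": the turn, a rotation vector about the world's x, y, z in degrees, a list of three. In form: [{"delta_pos": [dx, dy, dz], "dr": [wx, wy, wz]}, ...]. A call has 1 to 20 rows; each row shifts and turns the commanded pose from where the row before left it; what a row does not reach is not made up. A row lasts 1/10 s, in which the tool goes at most 50 mm and 8.59 degrees, less where a joint would pass 70% of its speed; a pose out of reach is approached as far as the arm can. A call with a gripper value outside its range is refused whole. "grip" is the opening, from 0 (shut) to 1 (fully open), set as the call begins (left out, the last holds). The fingers move at their own pace and stop on an object; "squeeze" is the grip in N (left out, the last holds). Time passes only in rows, so rows that do not move let the fingers close. It gives the time, the measured TCP pose, the force and the opening at its end, in the units of the state.
- env.observe(): the state, without advancing time (a new reading comes with each control period).
- env.get_image(name): name is "scene" or "top"; returns the picture (420x560x3 uint8, blue, green, red); there is no depth.
- env.get_calibration(name): a dict with "fx", "fy", "cx", "cy" (pixels), "k1" (the pictures are not rectified: a ray, as slopes to the right and down, at radius r is drawn at 1 + k1 r^2 times it, then the intrinsics apply), "view" (4x4, takes a point from world to camera coordinates). Camera axes: x right, y up, looking along -z (the intrinsics and any distortion apply to the point x, -y, -z); pixel columns grow to the right and rows downward; lengths in m; the calibration is good to about 2 mm. A picture is of the moment at which its call begins. get_calibration takes no time and is no camera call.
- env.close_job(): hands the job in, once; it reports no verdict.
The state is a dict: "time_s": time; "q": joint angles; "qvel": joint speeds; "joint_efforts": joint torques, N m; "position": TCP position; "tool_rot": TCP orientation; "ft_force": force on the tool from outside, world axes, zero at the start; "wrist_torque": the same for the moment, N m; "grip_width": finger opening in m.
Only numpy, scipy, OpenCV 4.12 (cv2) and the standard library are available. Lean on these libraries where they do the work, as an engineer would, in place of code of your own. Each camera call takes 0.05 s, during which the arm holds its last target. There are 200 camera calls.

## Working session

There is one attempt and no reset: what is moved stays moved. The work goes in short steps, Python scripts to look and compute and a tool call to move; the robot and the scene stay as the last step left them, time stands still between calls to the robot, and variables do not carry over. Pictures are saved under pics/ and viewed, about 8 in all and at most 12, crops included, and the job is handed in when it is done.

Besides the shell and the picture viewer there is one more tool, called after "Request:" by a JSON object that holds its "name" and its "arguments", one argument or row to a line. arm_command: Moves the arm, as the interface text tells. Its arguments: {"type":"object","properties":{"steps":{"type":"array"},"grip":{"type":"number"},"squeeze":{"type":"number"}},"required":["steps"]}

```bash
mkdir -p pics; ls; python3 - <<'E'
from rig import env
import cv2
for n in("scene","top"):
    cv2.imwrite(f"pics/{n}0.png",env.get_image(n)); c=env.get_calibration(n); print(n,c)
print(env.observe())
E
```

```text
pics
scene {'fx': 395.3164047072733, 'fy': 395.3164047072733, 'cx': 282.87907601665586, 'cy': 213.09956757246664, 'k1': -0.050045538433568966, 'view': array([[-0.14733762,  0.98900057,  0.01301946,  0.09420182],
       [-0.78917798, -0.12548326,  0.60120884,  0.4194462 ],
       [ 0.59622961,  0.07830601,  0.79898587, -1.47680611],
       [ 0.        ,  0.        ,  0.        ,  1.        ]])}
top {'fx': 535.8035418997129, 'fy': 535.8035418997129, 'cx': 277.9443763662339, 'cy': 213.36365339846262, 'k1': -0.20065148141074848, 'view': array([[-8.59499557e-03, -9.99961857e-01,  1.55276788e-03,
        -1.40601746e-02],
       [ 9.92609273e-01, -8.34380166e-03,  1.21066970e-01,
        -6.02814337e-01],
       [-1.21049396e-01,  2.58186188e-03,  9.92643127e-01,
        -1.77618270e+00],
       [ 0.00000000e+00,  0.00000000e+00,  0.00000000e+00,
         1.00000000e+00]])}
{'time_s': 0.1, 'q': array([-8.51007793e+01,  2.18361413e+01,  7.43785037e+01, -1.79140161e-03,
        8.38568345e+01, -1.23369081e+01]), 'qvel': array([ 0.02794422, -0.09932079, -0.20189202,  0.01268623, -0.0956476 ,
        0.08727811]), 'joint_efforts': array([ 3.53843418e-03, -4.49223626e+01, -2.31656796e+01, -1.60136751e-04,
        3.72406648e-03,  1.04918101e-05]), 'position': array([ 0.16293107, -0.52507427,  0.25279399]), 'tool_rot': array([[ 2.96313489e-01, -9.55090727e-01, -1.37518079e-04],
       [-9.55089951e-01, -2.96313427e-01,  1.24034136e-03],
       [-1.22538699e-03, -2.36187742e-04, -9.99999221e-01]]), 'ft_force': array([ 0.78653795, -0.40017893, -0.72630989]), 'wrist_torque': array([-0.02394984, -0.02823128, -0.0045955 ]), 'grip_width': 0.08499853802984343}
```

View pics/scene0.png

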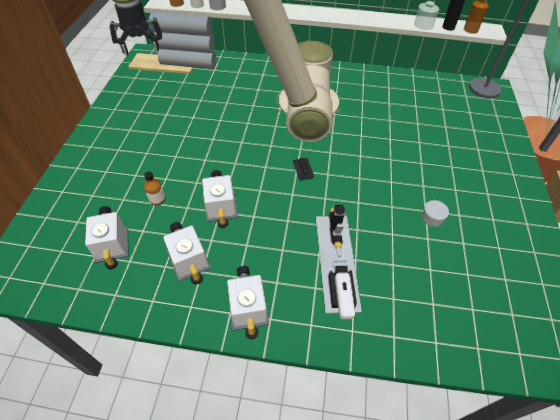

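View pics/top0.png

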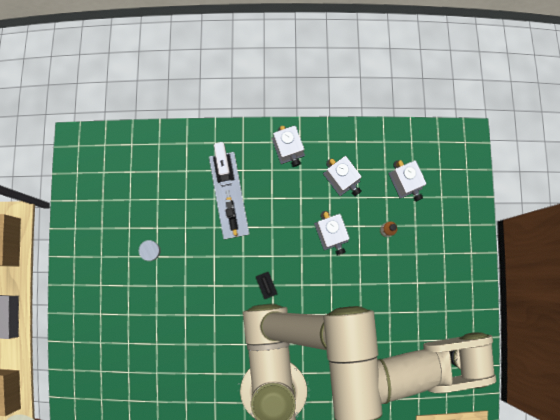

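The top view shows the wanted valve (nearest to the base) at about (332,230), with its black knob at (340,250). The gun grip is near (232,215) and the trimmer near (222,163). The tin is at (149,250), the brush at (266,285) and the bottle at (390,229).

```bash
cat > h.py <<'E'
import numpy as np, cv2
from rig import env
def ray(n,u,v):
    c=env.get_calibration(n); x=(u-c['cx'])/c['fx']; y=(v-c['cy'])/c['fy']
    rd=np.hypot(x,y); r=rd
    for _ in range(20): r=rd/(1+c['k1']*r*r)
    s=r/rd if rd>0 else 1
    V=c['view']; R=V[:3,:3]; o=-R.T@V[:3,3]
    d=R.T@np.array([x*s,-y*s,-1.]); return o,d/np.linalg.norm(d)
def plane(n,u,v,z):
    o,d=ray(n,u,v); return o+d*(z-o[2])/d[2]
def proj(n,p):
    c=env.get_calibration(n); q=c['view']@np.append(p,1); x=q[0]/-q[2]; y=-q[1]/-q[2]; f=1+c['k1']*(x*x+y*y)
    return np.array([c['fx']*x*f+c['cx'],c['fy']*y*f+c['cy']])
E
python3 - <<'E'
from h import *
t=cv2.imread("pics/top0.png"); s=cv2.imread("pics/scene0.png")
hsv=cv2.cvtColor(t,cv2.COLOR_BGR2HSV)
def blobs(m,roi,name,z,amin=15):
    x0,y0,x1,y1=roi; k=np.zeros_like(m); k[y0:y1,x0:x1]=m[y0:y1,x0:x1]
    for c in cv2.findContours(k,cv2.RETR_EXTERNAL,cv2.CHAIN_APPROX_NONE)[0]:
        if cv2.contourArea(c)<amin: continue
        r=cv2.minAreaRect(c); M=cv2.boxPoints(r)
        print(name,"area",cv2.contourArea(c),"rect",np.round(r[0],1),np.round(r[1],1)); W=[plane("top",*p,z) for p in M]
        print("  corners",np.round([w[:2] for w in W],4).tolist(),"ctr",np.round(np.mean(W,0),4))
white=((hsv[...,1]<45)&(hsv[...,2]>150)).astype(np.uint8)*255
blobs(white,(300,200,365,262),"valvetop",.085)
dark=(hsv[...,2]<60).astype(np.uint8)*255
blobs(dark,(325,238,360,262),"knob",.058,8)
notgreen=(~((hsv[...,0]>60)&(hsv[...,0]<95)&(hsv[...,1]>80))).astype(np.uint8)*255
plate=((hsv[...,1]<80)&(hsv[...,2]>110)).astype(np.uint8)*255
blobs(plate,(195,135,258,245),"plate",.008)
a=cv2.resize(t[135:265,190:360],None,fx=4.6,fy=4.6,interpolation=cv2.INTER_CUBIC); cv2.imwrite("pics/c1.png",a)
b=cv2.resize(s[160:330,190:375],None,fx=3.5,fy=3.5,interpolation=cv2.INTER_CUBIC); cv2.imwrite("pics/c2.png",b)
E
```

```text
valvetop area 627.5 rect [341.6 226.6] [27.8 42.5]
  corners [[0.5709, -0.1468], [0.6186, -0.2802], [0.5316, -0.3099], [0.4846, -0.177]] ctr [ 0.5514 -0.2285  0.085 ]
knob area 21.0 rect [340.  251.5] [4.1 8.5]
  corners [[0.4713, -0.2087], [0.4822, -0.2352], [0.4697, -0.2403], [0.4588, -0.2138]] ctr [ 0.4705 -0.2245  0.058 ]
plate area 3011.5 rect [226.  189.5] [109.  62.]
  corners [[0.8875, 0.2713], [0.8843, 0.052], [0.5013, 0.0532], [0.5027, 0.2663]] ctr [0.6939 0.1607 0.008 ]
```

View pics/c1.png

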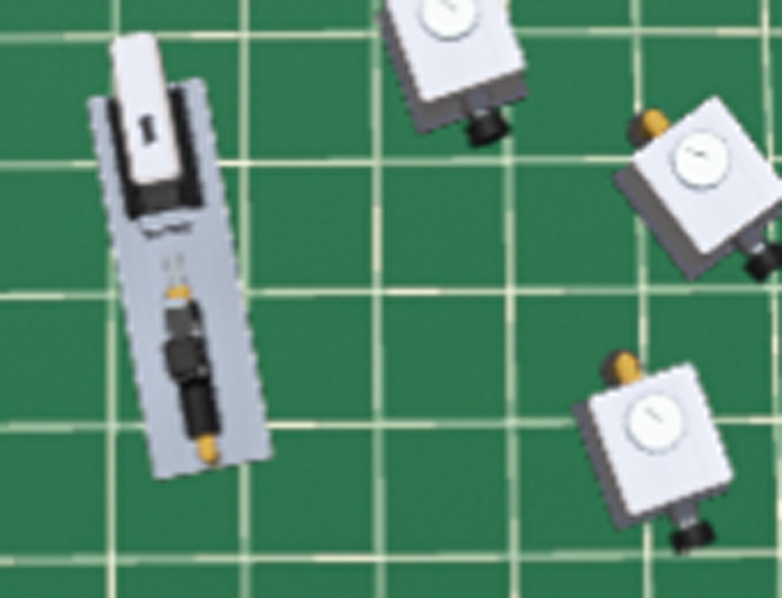

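View pics/c2.png

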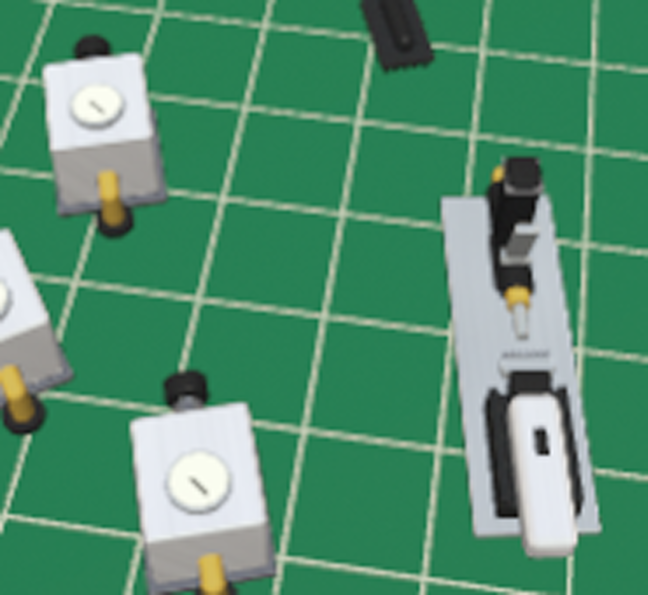

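The crops show the valve top corners, plate corners, knob at c1 (690,535), grip top at c1 (185,355) and the trigger just above it at (183,318).

```bash
python3 - <<'E'
from h import *
T=lambda p:(190+(p[0]-1.8)/4.6,135+(p[1]-1.8)/4.6)
S=lambda p:(190+(p[0]-1.2)/3.5,160+(p[1]-1.2)/3.5)
def quad(name,n,P,z,f):
    W=np.array([plane(n,*f(p),z)[:2] for p in P]); 
    print(name,n,np.round(W,4).tolist(),"ctr",np.round(W.mean(0),4),"edges",[round(float(np.linalg.norm(W[i]-W[i-3])),4) for i in range(4)], "ang",[round(float(np.degrees(np.arctan2(*(W[i-3]-W[i])[::-1]))),1) for i in range(4)]); return W
quad("valve","top",[(585,400),(692,362),(733,475),(630,517)],.085,T)
quad("valve","scene",[(43,68),(138,55),(155,138),(57,155)],.085,S)
quad("plate","top",[(88,98),(203,80),(272,458),(155,478)],.008,T)
quad("plate","scene",[(441,198),(549,198),(600,530),(477,535)],.008,S)
def two(name,a,b):
    o1,d1=ray("top",*T(a)); o2,d2=ray("scene",*S(b)); k=np.linalg.lstsq(np.c_[d1,-d2],o2-o1,rcond=None)[0]
    p,q=o1+k[0]*d1,o2+k[1]*d2; print(name,np.round((p+q)/2,4),"gap",np.linalg.norm(p-q).round(4))
two("griptop",(185,355),(523,172)); two("gauge",(656,421),(97,104)); two("knob",(692,534),(93,47))
print("knob z.058 top",plane("top",*T((692,534)),.058),"griptop z.135",plane("top",*T((185,355)),.135),plane("scene",*S((523,170)),.135))
E
```

```text
valve top [[0.5685, -0.1466], [0.5952, -0.2241], [0.5136, -0.2518], [0.4844, -0.1774]] ctr [ 0.5405 -0.2   ] edges [0.082, 0.0862, 0.08, 0.0895] ang [-71.0, -161.2, 111.4, 20.1]
valve scene [[0.5138, -0.2528], [0.4877, -0.1797], [0.571, -0.1466], [0.5995, -0.2177]] ctr [ 0.543  -0.1992] edges [0.0776, 0.0896, 0.0766, 0.0926] ang [109.6, 21.7, -68.2, -157.8]
plate top [[0.8109, 0.2214], [0.8238, 0.1336], [0.5352, 0.0813], [0.5209, 0.1687]] ctr [0.6727 0.1512] edges [0.0887, 0.2933, 0.0885, 0.2947] ang [-81.6, -169.7, 99.3, 10.3]
plate scene [[0.5363, 0.0805], [0.5222, 0.1692], [0.809, 0.2204], [0.8257, 0.1346]] ctr [0.6733 0.1512] edges [0.0898, 0.2914, 0.0873, 0.2944] ang [99.0, 10.1, -79.0, -169.4]
griptop [0.5973 0.1359 0.133 ] gap 0.001
gauge [ 0.5521 -0.1965  0.0947] gap 0.0005
knob [ 0.4725 -0.2232  0.071 ] gap 0.0
knob z.058 top [ 0.47318048 -0.22470045  0.058     ] griptop z.135 [0.59707749 0.13520976 0.135     ] [0.59702728 0.13615915 0.135     ]
```

```bash
python3 - <<'E'
from h import *
T=lambda p:(190+(p[0]-1.8)/4.6,135+(p[1]-1.8)/4.6)
S=lambda p:(190+(p[0]-1.2)/3.5,160+(p[1]-1.2)/3.5)
def two(name,a,b):
    o1,d1=ray("top",*T(a)); o2,d2=ray("scene",*S(b)); k=np.linalg.lstsq(np.c_[d1,-d2],o2-o1,rcond=None)[0]
    p,q=o1+k[0]*d1,o2+k[1]*d2; r=(p+q)/2-np.array([.597,.1367,0]); c,s=np.cos(.175),np.sin(.175)
    print(name,np.round((p+q)/2,4),"gap",np.linalg.norm(p-q).round(4),"gunlocal",[r[0]*c+r[1]*s,-r[0]*s+r[1]*c])
two("goldfit",(207,450),(497,175)); two("trigtop",(181,312),(527,234))
print("bottle",plane("top",390,229,.115))
E
```

```text
goldfit [0.538  0.1244 0.0503] gap 0.0041 gunlocal [np.float64(-0.06028245395370058), np.float64(-0.0018027497623423778)]
trigtop [0.6317 0.1429 0.1048] gap 0.0042 gunlocal [np.float64(0.035259744968459884), np.float64(9.384507606902733e-05)]
bottle [ 0.5387766  -0.38328674  0.115     ]
```

Request:
{"name": "arm_command", "arguments": {
  "steps": [
    {"delta_pos": [26, 25, -7], "dr": [0, 0, 0.3]},
    {"delta_pos": [26, 25, -7], "dr": [0, 0, 0.3]},
    {"delta_pos": [26, 25, -7], "dr": [0, 0, 0.3]},
    {"delta_pos": [26, 25, -7], "dr": [0, 0, 0.3]},
    {"delta_pos": [26, 25, -7], "dr": [0, 0, 0.3]},
    {"delta_pos": [26, 25, -7], "dr": [0, 0, 0.3]},
    {"delta_pos": [26, 25, -7], "dr": [0, 0, 0.3]},
    {"delta_pos": [26, 25, -7], "dr": [0, 0, 0.3]},
    {"delta_pos": [26, 25, -7], "dr": [0, 0, 0.3]},
    {"delta_pos": [26, 25, -7], "dr": [0, 0, 0.3]},
    {"delta_pos": [26, 25, -7], "dr": [0, 0, 0]},
    {"delta_pos": [23, 25, -6], "dr": [0, 0, 0]},
    {"delta_pos": [0, 0, 0], "dr": [0, 0, 0]},
    {"delta_pos": [0, 0, 0], "dr": [0, 0, 0]},
    {"delta_pos": [0, 0, 0], "dr": [0, 0, 0]}
  ],
  "grip": 1
}}

```text
time_s: 1.6
position: [0.4715, -0.2259, 0.1703]
tool_rot: [[0.345, -0.939, -0.0], [-0.939, -0.345, -0.0], [0.0, 0.0, -1.0]]
ft_force: [0.6, -0.3, 0.0]
grip_width: 0.0857
```

Request:
{"name": "arm_command", "arguments": {
  "steps": [
    {"delta_pos": [0, 0, -20], "dr": [0, 0, 0]},
    {"delta_pos": [0, 0, -20], "dr": [0, 0, 0]},
    {"delta_pos": [0, 0, -20], "dr": [0, 0, 0]},
    {"delta_pos": [0, 0, -15], "dr": [0, 0, 0]},
    {"delta_pos": [0, 0, -12], "dr": [0, 0, 0]},
    {"delta_pos": [0, 0, -12], "dr": [0, 0, 0]},
    {"delta_pos": [0, 0, -10], "dr": [0, 0, 0]},
    {"delta_pos": [0, 0, 0], "dr": [0, 0, 0]},
    {"delta_pos": [0, 0, 0], "dr": [0, 0, 0]}
  ]
}}

```text
time_s: 2.5
position: [0.472, -0.2255, 0.0615]
tool_rot: [[0.346, -0.938, 0.0], [-0.938, -0.346, -0.0], [0.0, -0.0, -1.0]]
ft_force: [0.2, -0.0, -0.1]
grip_width: 0.0857
```

Request:
{"name": "arm_command", "arguments": {
  "steps": [
    {"delta_pos": [0, 0, 0], "dr": [0, 0, 0]},
    {"delta_pos": [0, 0, 0], "dr": [0, 0, 0]},
    {"delta_pos": [0, 0, 0], "dr": [0, 0, 0]},
    {"delta_pos": [0, 0, 0], "dr": [0, 0, 0]},
    {"delta_pos": [0, 0, 0], "dr": [0, 0, 0]},
    {"delta_pos": [0, 0, 0], "dr": [0, 0, 0]},
    {"delta_pos": [0, 0, 0], "dr": [0, 0, 0]},
    {"delta_pos": [0, 0, 0], "dr": [0, 0, 0]},
    {"delta_pos": [0, 0, 0], "dr": [0, 0, 0]},
    {"delta_pos": [0, 0, 0], "dr": [0, 0, 0]}
  ],
  "grip": 0,
  "squeeze": 35
}}

```text
time_s: 3.5
position: [0.4722, -0.2258, 0.0618]
tool_rot: [[0.346, -0.938, 0.001], [-0.938, -0.346, -0.001], [0.002, -0.0, -1.0]]
ft_force: [-0.9, -5.2, 5.4]
grip_width: 0.0308
```

Request:
{"name": "arm_command", "arguments": {
  "steps": [
    {"delta_pos": [-2.8, -1.1, 0], "dr": [0, 0, 0]},
    {"delta_pos": [-2.8, -1.1, 0], "dr": [0, 0, 0]},
    {"delta_pos": [-2.8, -1.0, 0], "dr": [0, 0, 0]},
    {"delta_pos": [-2.8, -1.0, 0], "dr": [0, 0, 0]},
    {"delta_pos": [-2.8, -1.1, 0], "dr": [0, 0, 0]},
    {"delta_pos": [-2.8, -1.0, 0], "dr": [0, 0, 0]},
    {"delta_pos": [-2.8, -1.0, 0], "dr": [0, 0, 0]},
    {"delta_pos": [-2.8, -1.1, 0], "dr": [0, 0, 0]},
    {"delta_pos": [-2.8, -1.0, 0], "dr": [0, 0, 0]},
    {"delta_pos": [-2.8, -1.0, 0], "dr": [0, 0, 0]},
    {"delta_pos": [-0.9, -0.3, 0], "dr": [0, 0, 0]},
    {"delta_pos": [0, 0, 0], "dr": [0, 0, 0]},
    {"delta_pos": [0, 0, 0], "dr": [0, 0, 0]},
    {"delta_pos": [0, 0, 0], "dr": [0, 0, 0]}
  ]
}}

```text
time_s: 4.9
position: [0.4437, -0.2358, 0.0617]
tool_rot: [[0.346, -0.938, 0.002], [-0.938, -0.346, -0.0], [0.001, -0.002, -1.0]]
ft_force: [3.5, 1.2, 5.2]
grip_width: 0.031
```

Request:
{"name": "arm_command", "arguments": {
  "steps": [
    {"delta_pos": [0, 0, 0], "dr": [0, 0, 0]},
    {"delta_pos": [0, 0, 0], "dr": [0, 0, 0]},
    {"delta_pos": [0, 0, 0], "dr": [0, 0, 0]},
    {"delta_pos": [0, 0, 0], "dr": [0, 0, 0]},
    {"delta_pos": [0, 0, 0], "dr": [0, 0, 0]},
    {"delta_pos": [0, 0, 0], "dr": [0, 0, 0]},
    {"delta_pos": [0, 0, 0], "dr": [0, 0, 0]},
    {"delta_pos": [0, 0, 0], "dr": [0, 0, 0]}
  ],
  "grip": 1
}}

```text
time_s: 5.7
position: [0.443, -0.236, 0.0613]
tool_rot: [[0.346, -0.938, -0.0], [-0.938, -0.346, 0.0], [-0.0, 0.0, -1.0]]
ft_force: [1.3, -0.1, 0.1]
grip_width: 0.0859
```

Request:
{"name": "arm_command", "arguments": {
  "steps": [
    {"delta_pos": [0, 0, 15], "dr": [0, 0, 0]},
    {"delta_pos": [0, 0, 25], "dr": [0, 0, 0]},
    {"delta_pos": [0, 0, 30], "dr": [0, 0, 0]},
    {"delta_pos": [0, 0, 30], "dr": [0, 0, 0]},
    {"delta_pos": [0, 0, 40], "dr": [0, 0, 0]},
    {"delta_pos": [0, 0, 40], "dr": [0, 0, 0]},
    {"delta_pos": [0, 30, 0], "dr": [0, 0, 8]},
    {"delta_pos": [0, 30, 0], "dr": [0, 0, 8]},
    {"delta_pos": [0, 30, 0], "dr": [0, 0, 8]},
    {"delta_pos": [10, 30, 0], "dr": [0, 0, 8]},
    {"delta_pos": [20, 30, 0], "dr": [0, 0, 8]},
    {"delta_pos": [20, 30, 0], "dr": [0, 0, 8]},
    {"delta_pos": [20, 30, 0], "dr": [0, 0, 8]},
    {"delta_pos": [20, 40, 0], "dr": [0, 0, 8]},
    {"delta_pos": [20, 40, 0], "dr": [0, 0, 8]},
    {"delta_pos": [20, 40, 0], "dr": [0, 0, 8]},
    {"delta_pos": [0, 0, 0], "dr": [0, 0, 0]},
    {"delta_pos": [0, 0, 0], "dr": [0, 0, 0]},
    {"delta_pos": [0, 0, 0], "dr": [0, 0, 0]}
  ]
}}

```text
time_s: 7.6
position: [0.5727, 0.0933, 0.2413]
tool_rot: [[0.984, 0.176, -0.0], [0.176, -0.984, -0.0], [-0.0, 0.0, -1.0]]
ft_force: [-0.1, 0.3, 0.5]
grip_width: 0.0852
```

```bash
python3 - <<'E'
from h import *
t=env.get_image("top"); s=env.get_image("scene")
a=cv2.resize(t[190:270,290:390],None,fx=5,fy=5,interpolation=cv2.INTER_CUBIC)
b=cv2.resize(s[150:230,185:240],None,fx=5,fy=5,interpolation=cv2.INTER_CUBIC)
o=np.hstack([a,b]); cv2.imwrite("pics/v1.png",o)
for d in(.074,.104):
    p=[.5418-d*.938,-.1996-d*.347,.058]; print(d,proj("top",p),proj("scene",p))
print(env.observe()['position'])
E
```

```text
0.074 [340.22061933 250.93151724] [216.09015759 175.9622023 ]
0.104 [343.49374479 259.34984096] [215.04938052 168.68876757]
[0.57277934 0.09294187 0.24149927]
```

View pics/v1.png

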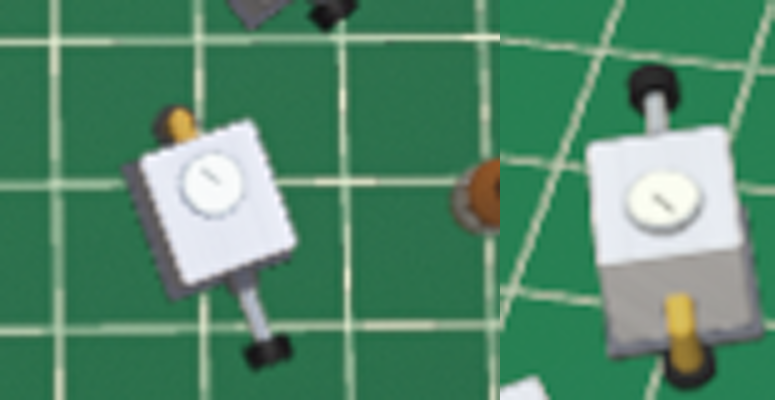

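The top crop shows the stem drawn out, with the knob at (343.6,260.4) against a predicted (343.5,259.3) for 104 mm, so the valve is open. Next, the gun.

Request:
{"name": "arm_command", "arguments": {
  "steps": [
    {"delta_pos": [17, 22.5, 0], "dr": [0, 0, -0.1]},
    {"delta_pos": [17, 23, 0], "dr": [0, 0, 0]},
    {"delta_pos": [0, 0, -20], "dr": [0, 0, 0]},
    {"delta_pos": [0, 0, -20], "dr": [0, 0, 0]},
    {"delta_pos": [0, 0, -20], "dr": [0, 0, 0]},
    {"delta_pos": [0, 0, 0], "dr": [0, 0, 0]},
    {"delta_pos": [0, 0, 0], "dr": [0, 0, 0]},
    {"delta_pos": [0, 0, 0], "dr": [0, 0, 0]}
  ]
}}

```text
time_s: 8.5
position: [0.6076, 0.1391, 0.1828]
tool_rot: [[0.985, 0.175, 0.002], [0.175, -0.985, 0.0], [0.002, 0.0, -1.0]]
ft_force: [-0.4, -0.4, -0.2]
grip_width: 0.0852
```

```bash
python3 - <<'E'
from h import *
s=env.get_image("scene")
cv2.imwrite("pics/g1.png",cv2.resize(s[150:300,280:400],None,fx=4,fy=4,interpolation=cv2.INTER_CUBIC))
print(env.observe()['position'])
E
```

```text
[0.60750167 0.13923705 0.18272916]
```

View pics/g1.png

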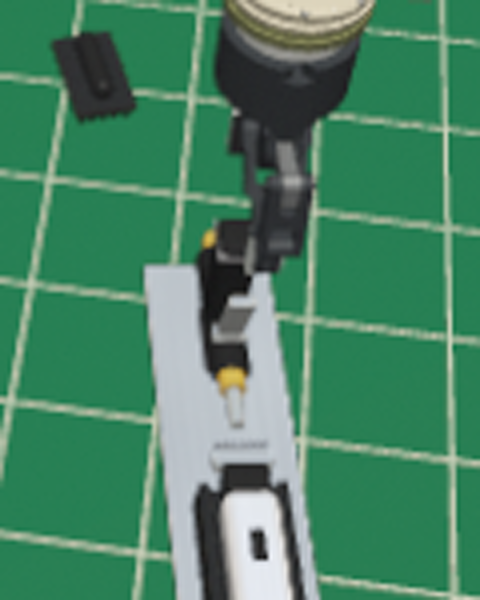

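```bash
python3 - <<'E'
from h import *
def px(p): return (proj("scene",p)-[280,150])*4
P=np.array([.6075,.1392,.1827]); X=np.array([.985,.175,0])
for d,z in((.05,.173),(.05,.19),(-.05,.173),(0,.173)): print("finger",d,z,px(P*[1,1,0]+d*X+[0,0,z]))
G=np.array([.597,.1367,0])
print("trigtop",px(G+.041*X+[0,0,.119]),"griptop",px(G+[0,0,.135]))
E
```

```text
finger 0.05 0.173 [258.0372069  275.02647793]
finger 0.05 0.19 [262.04112811 257.84959503]
finger -0.05 0.173 [238.71449091 146.86052552]
finger 0 0.173 [248.09494517 208.94436185]
trigtop [241.37560881 300.35959933] griptop [237.19634297 232.98696253]
```

The scene crop shows the front finger at about (265,268) beyond the trigger at (240,303). It sits 1 to 3 mm towards +y, so I'll nudge -y, descend, and squeeze.

Request:
{"name": "arm_command", "arguments": {
  "steps": [
    {"delta_pos": [0, -1.5, -15], "dr": [0, 0, 0]},
    {"delta_pos": [0, 0, -15], "dr": [0, 0, 0]},
    {"delta_pos": [0, 0, -15], "dr": [0, 0, 0]},
    {"delta_pos": [0, 0, -15], "dr": [0, 0, 0]},
    {"delta_pos": [0, 0, -14], "dr": [0, 0, 0]},
    {"delta_pos": [0, 0, 0], "dr": [0, 0, 0]},
    {"delta_pos": [0, 0, 0], "dr": [0, 0, 0]},
    {"delta_pos": [0, 0, 0], "dr": [0, 0, 0]}
  ]
}}

```text
time_s: 9.35
position: [0.6076, 0.138, 0.1086]
tool_rot: [[0.984, 0.176, 0.002], [0.176, -0.984, 0.0], [0.002, 0.0, -1.0]]
ft_force: [0.2, -0.1, 0.5]
grip_width: 0.0852
```

Request:
{"name": "arm_command", "arguments": {
  "steps": [
    {"delta_pos": [-0.5, 0, 0], "dr": [0, 0, 0]},
    {"delta_pos": [-0.5, 0, 0], "dr": [0, 0, 0]},
    {"delta_pos": [-0.5, 0, 0], "dr": [0, 0, 0]},
    {"delta_pos": [-0.5, 0, 0], "dr": [0, 0, 0]},
    {"delta_pos": [-0.5, 0, 0], "dr": [0, 0, 0]},
    {"delta_pos": [0, 0, 0], "dr": [0, 0, 0]},
    {"delta_pos": [0, 0, 0], "dr": [0, 0, 0]},
    {"delta_pos": [0, 0, 0], "dr": [0, 0, 0]},
    {"delta_pos": [0, 0, 0], "dr": [0, 0, 0]},
    {"delta_pos": [0, 0, 0], "dr": [0, 0, 0]}
  ],
  "grip": 0,
  "squeeze": 35
}}

```text
time_s: 10.35
position: [0.6035, 0.1375, 0.109]
tool_rot: [[0.984, 0.177, -0.002], [0.177, -0.984, -0.001], [-0.002, 0.001, -1.0]]
ft_force: [-10.4, -3.4, 14.7]
grip_width: 0.0431
```

Width is 43.1 mm, with the same -1 mm bias seen on the 32 mm knob, so the trigger is at its stop. I'll hold for about 2 s.

Request:
{"name": "arm_command", "arguments": {
  "steps": [
    {"delta_pos": [-1, 0, 0], "dr": [0, 0, 0]},
    {"delta_pos": [0, 0, 0], "dr": [0, 0, 0]},
    {"delta_pos": [0, 0, 0], "dr": [0, 0, 0]},
    {"delta_pos": [0, 0, 0], "dr": [0, 0, 0]},
    {"delta_pos": [0, 0, 0], "dr": [0, 0, 0]},
    {"delta_pos": [0, 0, 0], "dr": [0, 0, 0]},
    {"delta_pos": [0, 0, 0], "dr": [0, 0, 0]},
    {"delta_pos": [0, 0, 0], "dr": [0, 0, 0]},
    {"delta_pos": [0, 0, 0], "dr": [0, 0, 0]},
    {"delta_pos": [0, 0, 0], "dr": [0, 0, 0]},
    {"delta_pos": [0, 0, 0], "dr": [0, 0, 0]},
    {"delta_pos": [0, 0, 0], "dr": [0, 0, 0]},
    {"delta_pos": [0, 0, 0], "dr": [0, 0, 0]},
    {"delta_pos": [0, 0, 0], "dr": [0, 0, 0]},
    {"delta_pos": [0, 0, 0], "dr": [0, 0, 0]},
    {"delta_pos": [0, 0, 0], "dr": [0, 0, 0]},
    {"delta_pos": [0, 0, 0], "dr": [0, 0, 0]},
    {"delta_pos": [0, 0, 0], "dr": [0, 0, 0]}
  ]
}}

```text
time_s: 12.15
position: [0.6034, 0.1375, 0.1091]
tool_rot: [[0.984, 0.176, 0.001], [0.176, -0.984, -0.001], [0.0, 0.001, -1.0]]
ft_force: [-4.2, -2.6, 12.3]
grip_width: 0.0431
```

Request:
{"name": "arm_command", "arguments": {
  "steps": [
    {"delta_pos": [0, 0, 0], "dr": [0, 0, 0]},
    {"delta_pos": [0, 0, 0], "dr": [0, 0, 0]},
    {"delta_pos": [0, 0, 0], "dr": [0, 0, 0]},
    {"delta_pos": [3, 0.5, 0], "dr": [0, 0, 0]},
    {"delta_pos": [0, 0, 0], "dr": [0, 0, 0]},
    {"delta_pos": [0, 0, 0], "dr": [0, 0, 0]},
    {"delta_pos": [0, 0, 0], "dr": [0, 0, 0]},
    {"delta_pos": [0, 0, 0], "dr": [0, 0, 0]},
    {"delta_pos": [0, 0, 0], "dr": [0, 0, 0]}
  ],
  "grip": 1
}}

```text
time_s: 13.05
position: [0.6065, 0.1385, 0.1073]
tool_rot: [[0.984, 0.176, -0.0], [0.176, -0.984, 0.0], [-0.0, -0.0, -1.0]]
ft_force: [0.2, 0.8, -0.4]
grip_width: 0.0853
```

Request:
{"name": "arm_command", "arguments": {
  "steps": [
    {"delta_pos": [0, 0, 20], "dr": [0, 0, 0]},
    {"delta_pos": [0, 0, 30], "dr": [0, 0, 0]},
    {"delta_pos": [0, 0, 40], "dr": [0, 0, 0]},
    {"delta_pos": [0, 0, 43], "dr": [0, 0, 0]},
    {"delta_pos": [-15, -34, 0], "dr": [0, 0, -7.2]},
    {"delta_pos": [-15, -34, 0], "dr": [0, 0, -7.2]},
    {"delta_pos": [-15, -34, 0], "dr": [0, 0, -7.2]},
    {"delta_pos": [-15, -34, 0], "dr": [0, 0, -7.2]},
    {"delta_pos": [-15, -34, 0], "dr": [0, 0, -7.2]},
    {"delta_pos": [-15, -34, 0], "dr": [0, 0, -7.2]},
    {"delta_pos": [-15, -34, 0], "dr": [0, 0, -7.2]},
    {"delta_pos": [-15, -34, 0], "dr": [0, 0, -7.2]},
    {"delta_pos": [-15, -34, 0], "dr": [0, 0, -7.2]},
    {"delta_pos": [-15, -34, 0], "dr": [0, 0, -7.2]},
    {"delta_pos": [-14, -35, 0], "dr": [0, 0, -7.8]},
    {"delta_pos": [0, 0, 0], "dr": [0, 0, 0]},
    {"delta_pos": [0, 0, 0], "dr": [0, 0, 0]},
    {"delta_pos": [0, 0, 0], "dr": [0, 0, 0]}
  ]
}}

```text
time_s: 14.85
position: [0.4428, -0.2357, 0.2404]
tool_rot: [[0.349, -0.937, 0.0], [-0.937, -0.349, 0.0], [-0.0, -0.0, -1.0]]
ft_force: [-0.8, 1.1, 0.1]
grip_width: 0.0853
```

```bash
python3 - <<'E'
from h import *
s=env.get_image("scene")
cv2.imwrite("pics/g2.png",cv2.resize(s[140:320,180:380],None,fx=3,fy=3,interpolation=cv2.INTER_CUBIC))
print(env.observe()['position'])
E
```

```text
[ 0.44284183 -0.23554418  0.24038348]
```

View pics/g2.png

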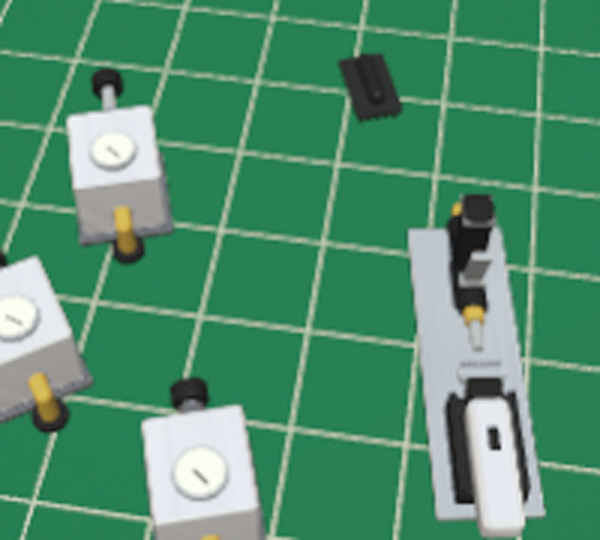

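The scene crop shows the trigger sprung back at (478,265), the knob still out at (106,82), and the trimmer in place. Now I'll grip the knob and push it home.

Request:
{"name": "arm_command", "arguments": {
  "steps": [
    {"delta_pos": [0, 0, -40], "dr": [0, 0, 0]},
    {"delta_pos": [0, 0, -40], "dr": [0, 0, 0]},
    {"delta_pos": [0, 0, -30], "dr": [0, 0, 0]},
    {"delta_pos": [0, 0, -20], "dr": [0, 0, 0]},
    {"delta_pos": [0, 0, -20], "dr": [0, 0, 0]},
    {"delta_pos": [0, 0, -15], "dr": [0, 0, 0]},
    {"delta_pos": [0, 0, -14], "dr": [0, 0, 0]},
    {"delta_pos": [0, 0, 0], "dr": [0, 0, 0]},
    {"delta_pos": [0, 0, 0], "dr": [0, 0, 0]},
    {"delta_pos": [0, 0, 0], "dr": [0, 0, 0]}
  ]
}}

```text
time_s: 15.9
position: [0.4431, -0.2364, 0.0621]
tool_rot: [[0.348, -0.937, 0.001], [-0.937, -0.348, -0.001], [0.001, -0.001, -1.0]]
ft_force: [0.1, -0.3, 0.1]
grip_width: 0.0854
```

Request:
{"name": "arm_command", "arguments": {
  "steps": [
    {"delta_pos": [0, 0, 0], "dr": [0, 0, 0]},
    {"delta_pos": [0, 0, 0], "dr": [0, 0, 0]},
    {"delta_pos": [0, 0, 0], "dr": [0, 0, 0]},
    {"delta_pos": [0, 0, 0], "dr": [0, 0, 0]},
    {"delta_pos": [0, 0, 0], "dr": [0, 0, 0]},
    {"delta_pos": [0, 0, 0], "dr": [0, 0, 0]},
    {"delta_pos": [0, 0, 0], "dr": [0, 0, 0]},
    {"delta_pos": [0, 0, 0], "dr": [0, 0, 0]},
    {"delta_pos": [2.8, 1.0, 0], "dr": [0, 0, 0]},
    {"delta_pos": [2.8, 1.1, 0], "dr": [0, 0, 0]},
    {"delta_pos": [2.8, 1.0, 0], "dr": [0, 0, 0]},
    {"delta_pos": [2.8, 1.0, 0], "dr": [0, 0, 0]},
    {"delta_pos": [2.8, 1.1, 0], "dr": [0, 0, 0]},
    {"delta_pos": [2.8, 1.0, 0], "dr": [0, 0, 0]},
    {"delta_pos": [2.8, 1.0, 0], "dr": [0, 0, 0]},
    {"delta_pos": [2.8, 1.1, 0], "dr": [0, 0, 0]},
    {"delta_pos": [2.8, 1.0, 0], "dr": [0, 0, 0]},
    {"delta_pos": [2.8, 1.0, 0], "dr": [0, 0, 0]},
    {"delta_pos": [0.8, 0.3, 0], "dr": [0, 0, 0]},
    {"delta_pos": [0, 0, 0], "dr": [0, 0, 0]}
  ],
  "grip": 0,
  "squeeze": 35
}}

```text
time_s: 17.9
position: [0.4709, -0.2264, 0.0616]
tool_rot: [[0.348, -0.938, -0.001], [-0.938, -0.348, -0.001], [0.001, 0.002, -1.0]]
ft_force: [-4.8, -2.6, 7.3]
grip_width: 0.031
```

Request:
{"name": "arm_command", "arguments": {
  "steps": [
    {"delta_pos": [0, 0, 0], "dr": [0, 0, 0]},
    {"delta_pos": [0, 0, 0], "dr": [0, 0, 0]},
    {"delta_pos": [0, 0, 0], "dr": [0, 0, 0]}
  ]
}}

```text
time_s: 18.2
position: [0.4709, -0.2264, 0.0617]
tool_rot: [[0.348, -0.938, -0.001], [-0.938, -0.348, -0.001], [0.001, 0.001, -1.0]]
ft_force: [-4.2, -2.5, 7.8]
grip_width: 0.0303
```

Request:
{"name": "arm_command", "arguments": {
  "steps": [
    {"delta_pos": [0, 0, 0], "dr": [0, 0, 0]},
    {"delta_pos": [0, 0, 0], "dr": [0, 0, 0]},
    {"delta_pos": [0, 0, 0], "dr": [0, 0, 0]},
    {"delta_pos": [0, 0, 0], "dr": [0, 0, 0]},
    {"delta_pos": [0, 0, 0], "dr": [0, 0, 0]},
    {"delta_pos": [0, 0, 0], "dr": [0, 0, 0]},
    {"delta_pos": [0, 0, 0], "dr": [0, 0, 0]},
    {"delta_pos": [0, 0, 0], "dr": [0, 0, 0]}
  ],
  "grip": 1
}}

```text
time_s: 19.0
position: [0.4713, -0.2259, 0.0613]
tool_rot: [[0.348, -0.938, -0.0], [-0.938, -0.348, 0.0], [-0.0, 0.0, -1.0]]
ft_force: [0.6, 0.4, 0.1]
grip_width: 0.0858
```

Request:
{"name": "arm_command", "arguments": {
  "steps": [
    {"delta_pos": [0, 0, 15], "dr": [0, 0, 0]},
    {"delta_pos": [0, 0, 25], "dr": [0, 0, 0]},
    {"delta_pos": [0, 0, 30], "dr": [0, 0, 0]},
    {"delta_pos": [0, 0, 40], "dr": [0, 0, 0]},
    {"delta_pos": [0, 0, 40], "dr": [0, 0, 0]},
    {"delta_pos": [0, 0, 40], "dr": [0, 0, 0]},
    {"delta_pos": [-30, -30, 0], "dr": [0, 0, 0]},
    {"delta_pos": [-30, -30, 0], "dr": [0, 0, 0]},
    {"delta_pos": [-30, -30, 0], "dr": [0, 0, 0]},
    {"delta_pos": [-30, -30, 0], "dr": [0, 0, 0]},
    {"delta_pos": [-30, -30, 0], "dr": [0, 0, 0]},
    {"delta_pos": [-30, -30, 0], "dr": [0, 0, 0]},
    {"delta_pos": [0, 0, 0], "dr": [0, 0, 0]},
    {"delta_pos": [0, 0, 0], "dr": [0, 0, 0]},
    {"delta_pos": [0, 0, 0], "dr": [0, 0, 0]}
  ]
}}

```text
time_s: 20.5
position: [0.2918, -0.4053, 0.2513]
tool_rot: [[0.348, -0.937, 0.0], [-0.937, -0.348, 0.0], [-0.0, -0.0, -1.0]]
ft_force: [-0.0, -0.3, 1.0]
grip_width: 0.0854
```

```bash
python3 - <<'E'
from h import *
t=env.get_image("top"); s=env.get_image("scene")
a=cv2.resize(t[130:310,130:410],None,fx=2.8,fy=2.8,interpolation=cv2.INTER_CUBIC); cv2.imwrite("pics/f1.png",a)
s0=cv2.imread("pics/scene0.png"); t0=cv2.imread("pics/top0.png")
for n,i,j,(x0,y0,x1,y1) in(("scene gun+valve+things",s,s0,(130,155,460,330)),("top valve",t,t0,(310,205,365,262)),("top gun",t,t0,(200,135,255,245))):
    d=cv2.absdiff(i,j).max(2)[y0:y1,x0:x1]>40; print(n,d.sum(),(np.argwhere(d)[:5,::-1]+[x0,y0]).tolist())
print(env.observe()['position'],env.observe()['ft_force'])
E
```

```text
scene gun+valve+things 0 []
top valve 0 []
top gun 0 []
[ 0.29212866 -0.40509617  0.25138872] [0.42867619 0.63038335 0.57442768]
```

View pics/f1.png

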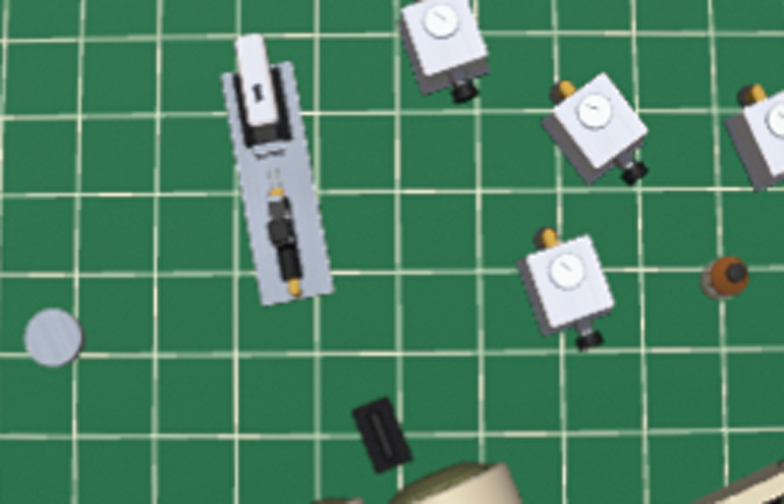

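Everything matches the starting pictures: the knob is home at (588,340), the trigger is released, and the trimmer and bystanders haven't moved. Handing in.

```bash
python3 -c "
from rig import env
print(env.close_job())"
```

```text
the job is handed in; nothing more can be done
None
```

The blow-out is done and handed in at about 20.6 s of the 59 s allowed; the system gave no verdict.

1. **Valve opened:** I gripped the knob of the valve nearest the base and pulled it about 30 mm. Afterwards the camera showed the knob about 1 pixel from where a fully open knob should appear.
2. **Trigger squeezed:** I closed the gripper over the grip and trigger and held it for about 2 s. The gripper read 43.1 mm against the 44 mm expected. It also read about 1 mm short on the 32 mm knob, so I took the trigger as fully squeezed. I did not measure the trigger angle directly.
3. **Trigger released:** a picture showed the trigger sprung back with the valve still open.
4. **Valve shut:** I pushed the knob about 29.5 mm home, until it met about 5 N, then opened the gripper and moved the arm clear.

**Final check:** in the areas compared, neither camera showed any pixel changed noticeably from the start. These covered the valve, gun and trimmer in both views, and the tin, brush and bottle in the scene view. One check disagreed slightly: above the gun, the finger appeared 1–4 mm to the side of its predicted position. I shifted the gripper 1.5 mm before squeezing.

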